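Weigh out a kit of brackets to match the sample and ring the bell

ROBOT

A 6-joint arm with a two-finger parallel gripper is mounted at the origin on the work surface. World frame = base frame: x ahead of the robot, y to its left, z up, the work surface at z = 0. Lengths are in m, angles in rad, forces in N, time in s.
With the tool pointing down it reaches from about 0.25 to 0.725 m from the base axis. Payload 4 kg.
Tool frame: the origin (TCP) lies at the very end of the fingers, on their centre line; the grasp point (between the pads) lies 19 mm behind it; z points along the fingers, y is the line along which they close (so a half turn about z gives the same grasp; the last joint's range is limited). The gripper opens to 85 mm and grips with 20 to 120 N. Pads are 22 mm wide; open, the fingers measure 114 mm over their backs; the gripper's body (76 mm by 85 mm) begins 54 mm behind the grasp point. The pads swing forward as they close: fully open they stand 13 mm farther back than shut.
Start: joints at [-1.177, 0.241, 0.005, 1.335, 0, 1.571], TCP at [0.192, -0.462, 0.231] pointing down, gripper open.
Joint ranges: [-2.72, 2.72], [-1.05, 1.87], [-1.09, 1.28], [-1.99, 2.15], [-1.42, 1.44], [-3.14, 3.14]. Speed limits (rad/s): [2.79, 2.79, 3.14, 3.14, 3.14, 3.14].

INTERFACE

Orientations are given as a unit quaternion [x, y, z, w].
In Python, from workcell import bot, vision, workorder, boxes_of gives the robot as it stands.
- The arm moves only by the tool send_rows, never from a script. Its argument "motion" is text: rows parted by semicolons, each of 5 numbers parted by spaces: the closure, from -1 (fully open) to 1 (shut), so that 0 is half open, then the shift along the tool's x, y, z in cm, then the turn about the tool's z in rad. In form: claw x y z twist; .... A call has 1 to 5 rows; each row is the pose to reach, as a shift and turn from the pose commanded when the call began, along the tool's axes at that moment; what a row does not reach only later rows make up. A row lasts 1/10 s, in which the tool goes at most 50 mm and 8.59 degrees, less where a joint would pass 70% of its speed; a pose out of reach is approached as far as the arm can. A call with a gripper value outside its range is refused whole. The fingers move at their own pace and stop on an object; the grip force is fixed at half the most. Time passes only in rows, so rows that repeat a pose let the fingers close. It gives the time, the measured TCP pose, the force, the opening and the grip force at its end, in the units of the state.
- bot.get_obs(): the state, without advancing time (a new reading comes with each control period).
- vision.camera(name): name is "side" or "top"; returns the picture (480x640x3 uint8, red, green, blue); there is no depth.
- vision.camera_model(name): a dict with "fov_y" (degrees; the focal length in pixels is half the picture's height over the tangent of half this angle, whatever the lens; pixels are square), "cx", "cy" (the principal point, pixels), "k1" (the pictures are not rectified: a ray, as slopes to the right and down, at radius r is drawn at 1 + k1 r^2 times it, then the intrinsics apply), "world_from_camera" (4x4, takes a point from camera to world coordinates). Camera axes: x right, y down, z forward; pixel columns grow to the right and rows downward; lengths in m; the calibration is good to about 2 mm. A picture is of the moment at which its call begins. camera_model takes no time and is no camera call.
- workorder.job_done(): hands the job in; it is judged then, once.
Trained networks look in the newest picture that a camera, given by its name, has taken for a name from the list of things; names that differ only in an ending like _2 or _b are one class to them, and where a whole thing is asked for, a point or a joint stands for the part that bears it (a point fixed in the world has none). Each returns a list of dicts, best first, with "conf" (0 to 1); they miss things now and then, are a little off and sometimes report something else, mostly with a low value. They report only what shows in the picture. A call takes as long as a camera call.
- boxes_of(camera, target): "rect" ([centre column, centre row, width, height] in pixels, round what is visible of it).
The state is a dict: "clock": time; "joint_pos": joint angles; "joint_vel": joint speeds; "tau": joint torques, N m; "eef_pos": TCP position; "tool_rot": TCP orientation; "ft_force": force on the tool from outside, world axes, zero at the start; "ft_torque": the same for the moment, N m; "grip_width": finger opening in m; "grasp_force": force on a finger pad.
Only numpy, scipy, OpenCV 4.12 (cv2) and the standard library are available. Lean on these libraries where they do the work, as an engineer would, in place of code of your own. Each camera call takes 0.05 s, during which the arm holds its last target. There are 200 camera calls.

TASK

Clear the leftover round spacers off the scale pan into the blue tray. Then, from the mixed red bins, pick brackets of the same shape as the old one lying on the white job card and put them on the pan one at a time, no other shape, until the pan's pointer has sunk to the black mark, and stop there, leaving the rest in the bins. When the pan stands at the mark on its own, press the desk bell's plunger fully down to its stop to call the mechanic.

Things in the scene. Friction and masses are not known exactly. Their poses are not given: they have to be found in the camera images.
- L1_mid (a point): L-shaped steel bracket, 18 mm high: bar 66 x 18 mm along its x, and a leg 18 mm wide at the +x end of the bar (centre line at x = +24 mm) reaching to y = +43 mm; weighs 200 g. Loose, flat in a red bin (floor 3 mm, wall tops 10 mm above the bench). The point: middle of the bar, half-way up; z up.
- L2_mid (a point): L-shaped steel bracket, 18 mm high: bar 66 x 18 mm along its x, and a leg 18 mm wide at the +x end of the bar (centre line at x = +24 mm) reaching to y = +43 mm; weighs 200 g. Loose, flat in a red bin (floor 3 mm, wall tops 10 mm above the bench). The point: middle of the bar, half-way up; z up.
- L3_mid (a point): L-shaped steel bracket, 18 mm high: bar 66 x 18 mm along its x, and a leg 18 mm wide at the +x end of the bar (centre line at x = +24 mm) reaching to y = +43 mm; weighs 200 g. Loose, flat in a red bin (floor 3 mm, wall tops 10 mm above the bench). The point: middle of the bar, half-way up; z up.
- L4_mid (a point): L-shaped steel bracket, 18 mm high: bar 66 x 18 mm along its x, and a leg 18 mm wide at the +x end of the bar (centre line at x = +24 mm) reaching to y = +43 mm; weighs 200 g. Loose, flat in a red bin (floor 3 mm, wall tops 10 mm above the bench). The point: middle of the bar, half-way up; z up.
- T1_mid (a point): T-shaped steel bracket, 18 mm high: bar 66 x 18 mm along its x, and a leg 18 mm wide from the middle of the bar reaching to y = +43 mm; weighs 200 g. Loose, flat in a red bin (floor 3 mm, wall tops 10 mm above the bench). The point: middle of the bar, half-way up; z up.
- T2_mid (a point): T-shaped steel bracket, 18 mm high: bar 66 x 18 mm along its x, and a leg 18 mm wide from the middle of the bar reaching to y = +43 mm; weighs 200 g. Loose, flat in a red bin (floor 3 mm, wall tops 10 mm above the bench). The point: middle of the bar, half-way up; z up.
- T3_mid (a point): T-shaped steel bracket, 18 mm high: bar 66 x 18 mm along its x, and a leg 18 mm wide from the middle of the bar reaching to y = +43 mm; weighs 200 g. Loose, flat in a red bin (floor 3 mm, wall tops 10 mm above the bench). The point: middle of the bar, half-way up; z up.
- T4_mid (a point): T-shaped steel bracket, 18 mm high: bar 66 x 18 mm along its x, and a leg 18 mm wide from the middle of the bar reaching to y = +43 mm; weighs 200 g. Loose, flat in a red bin (floor 3 mm, wall tops 10 mm above the bench). The point: middle of the bar, half-way up; z up.
- Z1_mid (a point): Z-shaped steel bracket, 18 mm high: bar 66 x 14 mm along its x, a stub 14 mm wide at its +x end (centre line x = +26 mm) reaching to y = +26 mm and one at its -x end reaching to y = -26 mm; weighs 150 g. Loose, flat in a red bin (floor 3 mm, wall tops 10 mm above the bench). The point: middle of the bar, half-way up; z up.
- Z2_mid (a point): Z-shaped steel bracket, 18 mm high: bar 66 x 14 mm along its x, a stub 14 mm wide at its +x end (centre line x = +26 mm) reaching to y = +26 mm and one at its -x end reaching to y = -26 mm; weighs 150 g. Loose, flat in a red bin (floor 3 mm, wall tops 10 mm above the bench). The point: middle of the bar, half-way up; z up.
- Z3_mid (a point): Z-shaped steel bracket, 18 mm high: bar 66 x 14 mm along its x, a stub 14 mm wide at its +x end (centre line x = +26 mm) reaching to y = +26 mm and one at its -x end reaching to y = -26 mm; weighs 150 g. Loose, flat in a red bin (floor 3 mm, wall tops 10 mm above the bench). The point: middle of the bar, half-way up; z up.
- Z4_mid (a point): Z-shaped steel bracket, 18 mm high: bar 66 x 14 mm along its x, a stub 14 mm wide at its +x end (centre line x = +26 mm) reaching to y = +26 mm and one at its -x end reaching to y = -26 mm; weighs 150 g. Loose, flat in a red bin (floor 3 mm, wall tops 10 mm above the bench). The point: middle of the bar, half-way up; z up.
- sample_L_mid (a point): Old bracket of the L shape, same size and axes as the loose L brackets, fixed down, not to be handled. One of the three old brackets lies on the white job card (that one is the sample), the other two lie in the grey scrap box and do not count. The point is the middle of its bar, half-way up.
- sample_T_mid (a point): Old bracket of the T shape, same size and axes as the loose T brackets, fixed down, not to be handled. One of the three old brackets lies on the white job card (that one is the sample), the other two lie in the grey scrap box and do not count. The point is the middle of its bar, half-way up.
- sample_Z_mid (a point): Old bracket of the Z shape, same size and axes as the loose Z brackets, fixed down, not to be handled. One of the three old brackets lies on the white job card (that one is the sample), the other two lie in the grey scrap box and do not count. The point is the middle of its bar, half-way up.
- card_center (a point): Middle of the top of the white job card, 100 x 100 x 3 mm, fixed on the bench beyond the two red bins (each 260 x 192 mm, side by side); the sample bracket's point lies within 30 mm of it.
- pan (a joint): Sink of the sprung scale's pan, in m: 0 empty, growing as it sinks, 0.056 at its stop. 10 mm per 150 g, so an L or T bracket sinks it about 13 mm, a Z bracket 10 mm, a spacer 1 mm. A small steel pointer on the pan's +x edge sinks with it past a white gauge post (50 mm wide, 108 mm high above the bench, fixed 8 mm beyond the pan's +x rim); it meets the black mark across the post at 0.035.
- pan_floor (a point): Centre of the top face of the floor of the scale's black square pan, 182 mm square inside, with a rim 7 mm high and 4 mm wide; it moves with the pan (85 mm above the bench when empty). x, y along its sides.
- spacer1_mid (a point): Plain grey plastic spacer, upright cylinder 40 mm in diameter and 24 mm high, 20 g, left lying on the scale pan. One to three of the three spacers are there. The point is its centre, half-way up.
- spacer2_mid (a point): Plain grey plastic spacer, upright cylinder 40 mm in diameter and 24 mm high, 20 g, left lying on the scale pan. One to three of the three spacers are there. The point is its centre, half-way up.
- spacer3_mid (a point): Plain grey plastic spacer, upright cylinder 40 mm in diameter and 24 mm high, 20 g, left lying on the scale pan. One to three of the three spacers are there. The point is its centre, half-way up.
- tray_in (a point): Centre of the inner floor of the fixed shallow blue tray for the spacers, 180 mm (x) x 130 mm (y) outside, walls 4 mm thick and 16 mm high, floor about 4 mm above the bench. x, y along its sides.
- plunger (a joint): Travel of the desk bell's spring plunger in m: 0 up, 0.010 down at its stop; about 2 N to start and 6 N at the stop. It springs back when let go.
- plunger_top (a point): Top centre of the bell's round plunger head (24 mm in diameter), 58 mm above the bench when up, on a fixed steel bell dome of 66 mm diameter, 40 mm high, with a foot of 74 mm; pressed straight down.

How it is judged:
On the way, in this order (a step that is already met when the one before it is completed fails the run):
1. all spacers lie in the blue tray (x of spacer1_mid in the frame of tray_in between -0.09 and 0.09 m and y of spacer1_mid in the frame of tray_in between -0.065 and 0.065 m and z of spacer1_mid in the frame of tray_in between -0.005 and 0.03 m and x of spacer2_mid in the frame of tray_in between -0.09 and 0.09 m and y of spacer2_mid in the frame of tray_in between -0.065 and 0.065 m and z of spacer2_mid in the frame of tray_in between -0.005 and 0.03 m and x of spacer3_mid in the frame of tray_in between -0.09 and 0.09 m and y of spacer3_mid in the frame of tray_in between -0.065 and 0.065 m and z of spacer3_mid in the frame of tray_in between -0.005 and 0.03 m), for 0.2 s.
2. brackets of the sample's shape only have sunk the pan to the mark and the fingers are off the pan (value of joint pan between 0.035 and 0.047 m and ((horizontal distance between sample_L_mid and card_center below 0.06 m and horizontal distance between each of T1_mid, T2_mid, T3_mid, T4_mid, Z1_mid, Z2_mid, Z3_mid, Z4_mid and pan_floor above 0.11 m) or (horizontal distance between sample_T_mid and card_center below 0.06 m and horizontal distance between each of L1_mid, L2_mid, L3_mid, L4_mid, Z1_mid, Z2_mid, Z3_mid, Z4_mid and pan_floor above 0.11 m) or (horizontal distance between sample_Z_mid and card_center below 0.06 m and horizontal distance between each of L1_mid, L2_mid, L3_mid, L4_mid, T1_mid, T2_mid, T3_mid, T4_mid and pan_floor above 0.11 m)) and contact force between the fingers and pan below 0.5 N and velocity of joint pan below 0.01 m/s), for 0.5 s.
3. the bell's plunger is pressed down to its stop (value of joint plunger above 0.0088 m), for 0.05 s.
At the end, for the whole second after the job is handed in: The spacers lie in the blue tray; the pan has sunk 35 to 47 mm (to the mark, and not a bracket more) with only brackets of the sample's shape on it; every other bracket still lies in the bins (y within 0.23, below 50 mm); the bell's plunger is up again after the press (all of step 1 and value of joint pan between 0.035 and 0.047 m and ((horizontal distance between sample_L_mid and card_center below 0.06 m and horizontal distance between each of T1_mid, T2_mid, T3_mid, T4_mid, Z1_mid, Z2_mid, Z3_mid, Z4_mid and pan_floor above 0.11 m) or (horizontal distance between sample_T_mid and card_center below 0.06 m and horizontal distance between each of L1_mid, L2_mid, L3_mid, L4_mid, Z1_mid, Z2_mid, Z3_mid, Z4_mid and pan_floor above 0.11 m) or (horizontal distance between sample_Z_mid and card_center below 0.06 m and horizontal distance between each of L1_mid, L2_mid, L3_mid, L4_mid, T1_mid, T2_mid, T3_mid, T4_mid and pan_floor above 0.11 m)) and contact force between the fingers and pan below 0.5 N and (horizontal distance between L1_mid and pan_floor below 0.11 m or (world y of L1_mid between -0.23 and 0.23 m and height (world z) of L1_mid below 0.05 m)) and (horizontal distance between L2_mid and pan_floor below 0.11 m or (world y of L2_mid between -0.23 and 0.23 m and height (world z) of L2_mid below 0.05 m)) and (horizontal distance between L3_mid and pan_floor below 0.11 m or (world y of L3_mid between -0.23 and 0.23 m and height (world z) of L3_mid below 0.05 m)) and (horizontal distance between L4_mid and pan_floor below 0.11 m or (world y of L4_mid between -0.23 and 0.23 m and height (world z) of L4_mid below 0.05 m)) and (horizontal distance between T1_mid and pan_floor below 0.11 m or (world y of T1_mid between -0.23 and 0.23 m and height (world z) of T1_mid below 0.05 m)) and (horizontal distance between T2_mid and pan_floor below 0.11 m or (world y of T2_mid between -0.23 and 0.23 m and height (world z) of T2_mid below 0.05 m)) and (horizontal distance between T3_mid and pan_floor below 0.11 m or (world y of T3_mid between -0.23 and 0.23 m and height (world z) of T3_mid below 0.05 m)) and (horizontal distance between T4_mid and pan_floor below 0.11 m or (world y of T4_mid between -0.23 and 0.23 m and height (world z) of T4_mid below 0.05 m)) and (horizontal distance between Z1_mid and pan_floor below 0.11 m or (world y of Z1_mid between -0.23 and 0.23 m and height (world z) of Z1_mid below 0.05 m)) and (horizontal distance between Z2_mid and pan_floor below 0.11 m or (world y of Z2_mid between -0.23 and 0.23 m and height (world z) of Z2_mid below 0.05 m)) and (horizontal distance between Z3_mid and pan_floor below 0.11 m or (world y of Z3_mid between -0.23 and 0.23 m and height (world z) of Z3_mid below 0.05 m)) and (horizontal distance between Z4_mid and pan_floor below 0.11 m or (world y of Z4_mid between -0.23 and 0.23 m and height (world z) of Z4_mid below 0.05 m)) and value of joint plunger below 0.003 m); the robot touches nothing.
It fails at once if the fingers press on the pan with more than 25 N (contact force between the fingers and pan above 25 N).
Of spacer1, spacer2, spacer3 only 1 to 3 are there at a start; the rules pass over those that are not, and their reading is None.
At some moment in a run one of L1, L2, L3, T1, T2, T3, Z1, Z2, Z3 may be knocked a few centimetres aside while the robot is not near it.
Once in a run the grip may slacken for a moment while it holds something.
It also fails if it takes over 210 s, if anything falls off the work surface, if the arm or the gripper's body presses on something with over 40 N, if the wrist force passes 120 N, or if a joint passes its speed limit or range.

## Working session

There is one attempt and no reset: what is moved stays moved. The work goes in short steps, Python scripts to look and compute and a tool call to move; the robot and the scene stay as the last step left them, time stands still between calls to the robot, and variables do not carry over. Pictures are saved under pics/ and viewed, at most 14 in all, crops included, and the job is handed in when it is done.

Besides the shell and the picture viewer there is one more tool, called as a command line: name --argument value ..., lists and objects as JSON in quotes. send_rows: Moves the arm, as the interface text tells. Its arguments: {"type":"object","properties":{"motion":{"type":"string"}},"required":["motion"]}

```bash
mkdir -p pics; ls; cat > h.py <<'E'
import numpy as np, cv2
from workcell import bot, vision, workorder, boxes_of
from scipy.spatial.transform import Rotation as R
def K(n):
    m=vision.camera_model(n); f=240/np.tan(np.radians(m['fov_y'])/2); return m,f,np.array(m['world_from_camera'])
def ray(n,u,v):
    m,f,T=K(n); d=np.array([(u-m['cx'])/f,(v-m['cy'])/f]); s=d.copy()
    for _ in range(20): s=d/(1+m['k1']*(s@s))
    return T[:3,3],T[:3,:3]@np.r_[s,1]
def at(n,u,v,z):
    o,d=ray(n,u,v); return o+d*(z-o[2])/d[2]
def px(n,p):
    m,f,T=K(n); c=np.linalg.inv(T)@np.r_[p,1]; s=c[:2]/c[2]; s=s*(1+m['k1']*(s@s)); return s*f+[m['cx'],m['cy']]
def snap(n,name):
    im=vision.camera(n); cv2.imwrite(f'pics/{name}.png',im[:,:,::-1]); return im
E
python3 - <<'E'
from h import *
for n in('side','top'):
    snap(n,n+'0'); m,f,T=K(n); print(n,f,m['cx'],m['cy'],m['k1'],T.round(3).tolist())
o=bot.get_obs(); print(o['clock'],o['eef_pos'],R.from_quat(o['tool_rot']).as_matrix().round(3).tolist())
for c in ('spacer1_mid','tray_in','pan_floor','plunger_top','card_center','L1_mid','T1_mid','Z1_mid'):
    for d in boxes_of('top',c)[:8]: print(c,round(d['conf'],2),np.round(d['rect'],1))
E
```

```text
pics
side 615.2703231159127 315.89722121180137 240.05102826621447 0.006129540428116521 [[-0.865, -0.316, 0.39, 0.095], [-0.502, 0.548, -0.669, 0.818], [-0.002, -0.774, -0.633, 0.876], [0.0, 0.0, 0.0, 1.0]]
top 526.7691625668291 319.5013317906392 243.60129835250098 -0.07549641087894025 [[0.018, -0.985, 0.172, 0.405], [-1.0, -0.018, 0.002, -0.024], [0.001, -0.172, -0.985, 1.167], [0.0, 0.0, 0.0, 1.0]]
0.1 [ 0.1916464  -0.46120747  0.23048872] [[0.923, 0.384, -0.001], [0.384, -0.923, 0.002], [0.0, -0.002, -1.0]]
spacer1_mid 0.59 [343.5 178.9  20.4  31.5]
spacer1_mid 0.49 [442.6 314.9  19.1  21.1]
spacer1_mid 0.22 [335.9 232.4  27.5  30.4]
tray_in 0.83 [155.7 305.4  61.9  84.6]
pan_floor 0.8 [470.5 310.   96.   98. ]
plunger_top 0.53 [184.9 220.1  16.    6.2]
card_center 0.87 [256.6 176.8  45.9  45.4]
L1_mid 0.69 [442.1 314.4  20.2  20.5]
L1_mid 0.65 [281.8 303.9  27.9  31.8]
L1_mid 0.58 [186.1 220.   12.8   7.8]
Z1_mid 0.81 [336.4 232.3  25.2  30.6]
Z1_mid 0.74 [338.2 304.8  28.3  34.1]
```

View pics/top0.png

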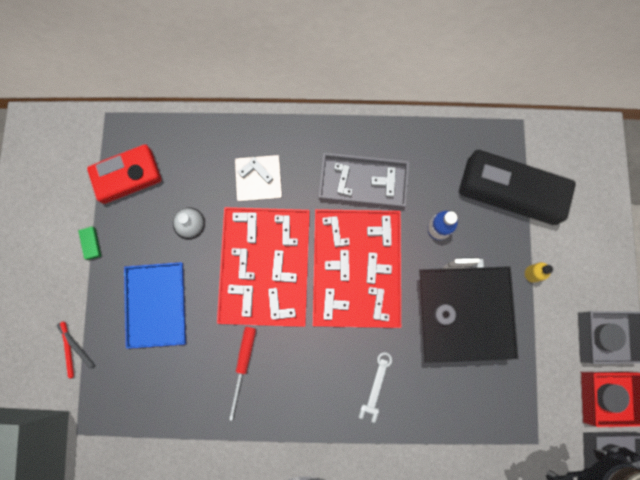

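View pics/side0.png

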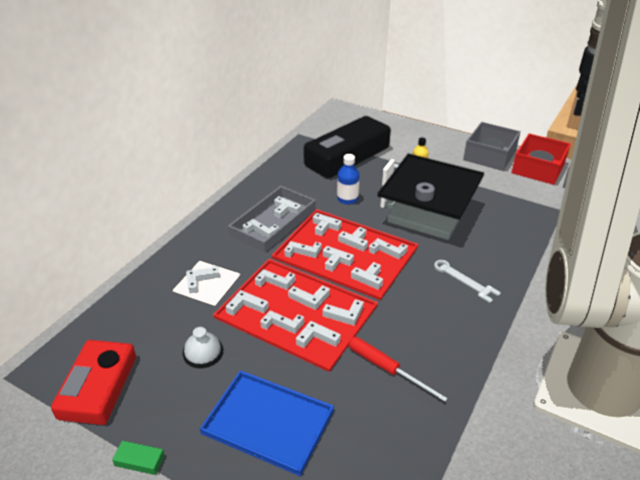

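The sample on the card (256,172) is an L; the scrap box holds a Z (343,179) and a T (385,181). One spacer lies on the pan at (445,314). The L brackets are near (243,226), (284,266), (240,298) and (282,303). Now I'll fit their poses.

```bash
cat >> h.py <<'E'
from scipy.optimize import minimize
from scipy.signal import fftconvolve
LP=np.array([[-33,-9],[33,-9],[33,43],[15,43],[15,9],[-33,9]])/1000
def mask(im):
    h=cv2.cvtColor(im,cv2.COLOR_RGB2HSV); return ((h[...,1]<70)&(h[...,2]>120)).astype(np.float32)
def render(n,x,y,t,z0,org,size,S=4):
    # solid's silhouette, supersampled
    c,s=np.cos(t),np.sin(t); P=LP@np.array([[c,s],[-s,c]])+[x,y]; out=np.zeros((size*S,size*S),np.uint8)
    for z in np.linspace(z0+.004,z0+.018,5):
        q=np.array([px(n,np.r_[p,z]) for p in P])
        cv2.fillPoly(out,[np.round(((q-org+.5)*S-.5)*16).astype(np.int32)],1,shift=4)
    return cv2.resize(out.astype(np.float32),(size,size),interpolation=cv2.INTER_AREA)
def fitL(im,n,u,v,z0=.003,size=56):
    org=np.round([u-size/2,v-size/2]).astype(int)
    M=mask(im)[org[1]:org[1]+size,org[0]:org[0]+size]
    k,lab,st,ce=cv2.connectedComponentsWithStats(M.astype(np.uint8))
    j=min([i for i in range(1,k) if st[i,4]>60],key=lambda i:np.linalg.norm(ce[i]-size/2)); M=(lab==j).astype(np.float32)
    g=at(n,*(ce[j]+org),z0+.018)[:2]
    cost=lambda p:np.abs(render(n,p[0]/100,p[1]/100,p[2],z0,org,size)-M).sum()/M.sum()
    best=None
    for t in np.arange(0,2*np.pi,np.pi/8):
        c,s=np.cos(t),np.sin(t); q=g-np.array([[c,-s],[s,c]])@[.0082,.0088]
        r=minimize(cost,[q[0]*100,q[1]*100,t],method='Nelder-Mead',options=dict(maxfev=120,initial_simplex=np.array([[0,0,0],[.5,0,0],[0,.5,0],[0,0,.3]])+[q[0]*100,q[1]*100,t]))
        if best is None or r.fun<best.fun: best=r
    return best.x[0]/100,best.x[1]/100,best.x[2],best.fun
def go(p,yaw=None):
    """shift (cm, tool axes) to world p; yaw = wanted world angle of the tool's y line"""
    o=bot.get_obs(); Rm=R.from_quat(o['tool_rot']).as_matrix(); d=Rm.T@(np.array(p)-o['eef_pos'])*100; tw=0
    if yaw is not None:
        cur=np.arctan2(Rm[1,1],Rm[0,1]); tw=-((yaw-cur+np.pi/2)%np.pi-np.pi/2)
    print('t',round(o['clock'],1),'eef',o['eef_pos'].round(4),'shift',d.round(2),'twist',round(tw,3),'j6',round(o['joint_pos'][5],2),'w',round(o['grip_width'],4))
E
python3 - <<'E'
from h import *
im=cv2.imread('pics/top0.png')[:,:,::-1]
for u,v in((243,226),(284,266),(240,300),(282,303),(336,232),(256,172)):
    print((u,v),np.round(fitL(im,'top',u,v),4))
for nm,u,v,z in(('spacer',445,314,.108),('tray',155.7,305.4,.016),('bell',188,218,.058),('card',258,177,.003)): print(nm,at('top',u,v,z).round(4))
for u,v in((420,269),(511,267),(517,359),(424,363)): print('pan corner',at('top',u,v,.091).round(4))
for u,v in((125,267),(183,264),(186,344),(128,348)): print('tray corner',at('top',u,v,.016).round(4))
im=cv2.resize(im[160:380,100:540],(800,400),interpolation=cv2.INTER_CUBIC); cv2.imwrite('pics/crop0.png',im[:,:,::-1])
s=cv2.imread('pics/side0.png'); cv2.imwrite('pics/scrop.png',cv2.resize(s[140:250,360:500],(800,629))[:600])
for nm,u,v,z in(('spacer side',425,186,.108),('bell side',200,332,.058)): print(nm,at('side',u,v,z).round(4))
E
```

```text
Traceback (most recent call last):
  File "h.py", line 38, in fitL
    r=minimize(cost,[q[0]*100,q[1]*100,t],method='Nelder-Mead',options=dict(maxfev=120,initial_simplex=np.array([[0,0,0],[.5,0,0],[0,.5,0],[0,0,.3]])+[q[0]*100,q[1]*100,t]))
  File "h.py", line 34, in <lambda>
    cost=lambda p:np.abs(render(n,p[0]/100,p[1]/100,p[2],z0,org,size)-M).sum()/M.sum()
                         ~~~~~~^^^^^^^^^^^^^^^^^^^^^^^^^^^^^^^^^^^^^^
  File "h.py", line 25, in render
    q=np.array([px(n,np.r_[p,z]) for p in P])
                ~~^^^^^^^^^^^^^^
  File "h.py", line 13, in px
    m,f,T=K(n); c=np.linalg.inv(T)@np.r_[p,1]; s=c[:2]/c[2]; s=s*(1+m['k1']*(s@s)); return s*f+[m['cx'],m['cy']]
          ~^^^
  File "h.py", line 5, in K
    m=vision.camera_model(n); f=240/np.tan(np.radians(m['fov_y'])/2); return m,f,np.array(m['world_from_camera'])
ValueError: time passes only in moves, steps and waits
```

Cache the camera model, since it refuses to be called that many times.

```bash
sed -i 's/^def K(n)/from functools import lru_cache\n@lru_cache\ndef K(n)/; /fftconvolve/d' h.py
cat > a.py <<'E'
from h import *
im=cv2.imread('pics/top0.png')[:,:,::-1]
s=cv2.imread('pics/side0.png'); cv2.imwrite('pics/scrop.png',cv2.resize(s[140:250,360:500],(760,597)))
c=cv2.resize(im[160:380,100:540],(800,400),interpolation=cv2.INTER_CUBIC); cv2.imwrite('pics/crop0.png',c[:,:,::-1])
for nm,u,v,z in(('spacer',445,314,.108),('tray',155.7,305.4,.016),('bell',188,218,.058),('card',258,177,.003)): print(nm,at('top',u,v,z).round(4))
for u,v in((420,269),(511,267),(517,359),(424,363)): print('pan corner',at('top',u,v,.091).round(4))
for u,v in((125,267),(183,264),(186,344),(128,348)): print('tray corner',at('top',u,v,.016).round(4))
for nm,u,v,z in(('spacer side',425,186,.108),('bell side',200,332,.058)): print(nm,at('side',u,v,z).round(4))
for u,v in((243,226),(284,266),(240,300),(282,303),(336,232),(256,172)):
    print((u,v),np.round(fitL(im,'top',u,v),4))
E
python3 a.py
```

```text
spacer [ 0.4521 -0.2758  0.108 ]
tray [0.4628 0.335  0.016 ]
bell [0.6505 0.2643 0.058 ]
card [0.7619 0.1229 0.003 ]
pan corner [ 0.5444 -0.2297  0.091 ]
pan corner [ 0.5517 -0.4205  0.091 ]
pan corner [ 0.3639 -0.4258  0.091 ]
pan corner [ 0.3543 -0.2357  0.091 ]
tray corner [0.5461 0.4101 0.016 ]
tray corner [0.5555 0.28   0.016 ]
tray corner [0.3813 0.2632 0.016 ]
tray corner [0.3692 0.3901 0.016 ]
spacer side [ 0.4537 -0.2784  0.108 ]
bell side [0.6476 0.2786 0.058 ]
(243, 226) [ 0.6405  0.1315 -0.0007  0.0874]
(284, 266) [0.5569 0.0706 3.0902 0.0823]
(240, 300) [ 0.4776  0.1348 -0.0279  0.0706]
(282, 303) [0.4732 0.0757 3.2591 0.0779]
(336, 232) [ 0.6368 -0.0579  6.4804  0.6017]
(256, 172) [0.769  0.1195 1.3872 0.864 ]
```

View pics/crop0.png

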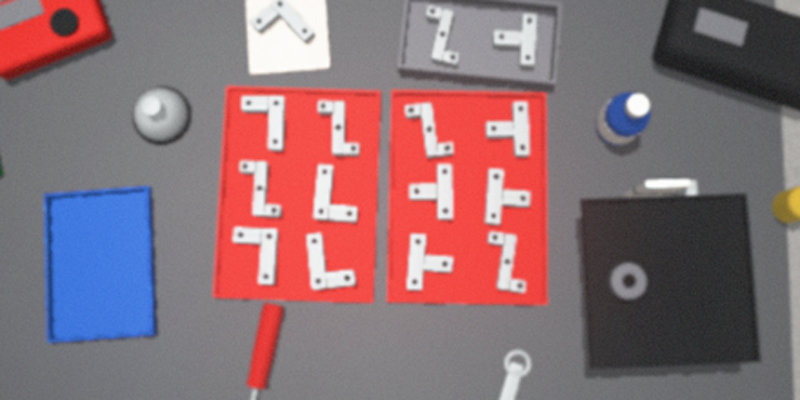

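View pics/scrop.png

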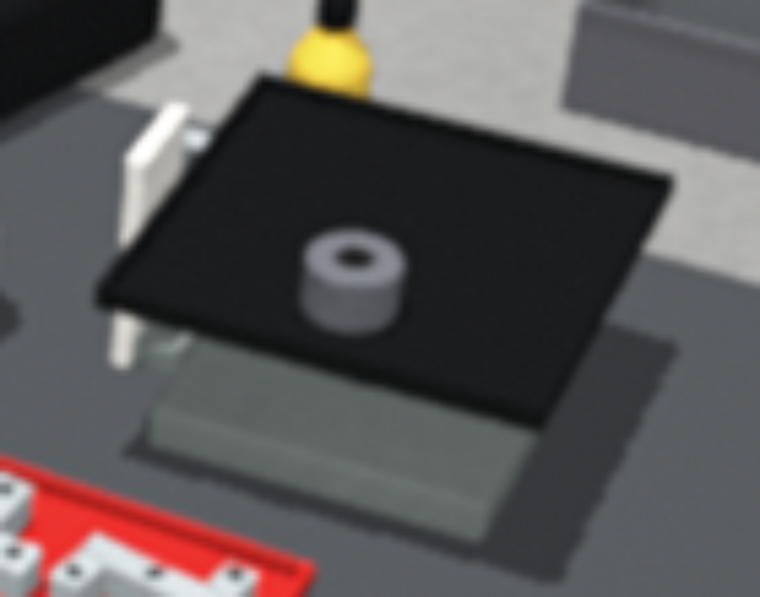

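The crops confirm the poses, with the pan centre at about (0.454,-0.328), the spacer at (0.452,-0.277) and the bell at about (0.65,0.278). I'll take the spacer first.

```bash
python3 -c "
from h import *
go([.452,-.277,.18],0)
print(at('top',182.5,217.8,.058))"
```

```text
t 0.5 eef [ 0.1918 -0.4617  0.2313] shift [31.11 -7.07  5.13] twist -1.177 j6 1.57 w 0.0854
[0.65079166 0.27639679 0.058     ]
```

send_rows --motion "-0.4 31.1 -7.1 0 -1.177;-0.4 31.1 -7.1 0 -1.177;-0.4 31.1 -7.1 0 -1.177;-0.4 31.1 -7.1 0 -1.177;-0.4 31.1 -7.1 0 -1.177"

```text
clock: 1.0
eef_pos: [0.397, -0.3156, 0.2315]
tool_rot: [0.839, 0.544, 0.0, 0.0]
ft_force: [-0.4, -1.0, 0.0]
grip_width: 0.0595
grasp_force: 0.0
```

```bash
python3 -c "
from h import *
go([.452,-.277,.13],0)"
```

```text
t 1.0 eef [ 0.397  -0.3156  0.2315] shift [ 5.78  3.44 10.16] twist -0.421 j6 1.32 w 0.0595
```

send_rows --motion "-0.4 5.8 3.4 10 -0.421;-0.4 5.8 3.4 10 -0.421;-0.4 5.8 3.4 10 -0.421;-0.4 5.8 3.4 10 -0.421;-0.4 5.8 3.4 10 -0.421"

```text
clock: 1.5
eef_pos: [0.4505, -0.2783, 0.1316]
tool_rot: [0.71, 0.704, -0.0, -0.0]
ft_force: [0.8, -0.9, 0.4]
grip_width: 0.0602
grasp_force: 0.0
```

```bash
python3 -c "
from h import *
go([.452,-.277,.089],0)"
```

```text
t 1.5 eef [ 0.4505 -0.2783  0.1316] shift [0.13 0.15 4.26] twist -0.008 j6 1.03 w 0.0602
```

send_rows --motion "-0.4 0.1 0.1 4.2 0;-0.4 0.1 0.1 4.2 0;1 0.1 0.1 4.2 0;1 0.1 0.1 4.2 0;1 0.1 0.1 4.2 0"

```text
clock: 2.0
eef_pos: [0.4526, -0.2783, 0.0915]
tool_rot: [0.71, 0.705, 0.0, 0.002]
ft_force: [-0.1, -0.8, 1.1]
grip_width: 0.0378
grasp_force: 60.1
```

send_rows --motion "1 0 0 0 0;1 0 0 0 0;1 0 0 0 0;1 0 0 -3 0;1 0 0 -8 0"

```text
clock: 2.5
eef_pos: [0.4489, -0.2753, 0.1665]
tool_rot: [0.709, 0.705, -0.001, -0.005]
ft_force: [0.1, -1.4, 0.1]
grip_width: 0.0379
grasp_force: 60.2
```

```bash
python3 -c "
from h import *
go([.46,.337,.20],1.5)"
```

```text
t 2.5 eef [ 0.4489 -0.2753  0.1665] shift [61.25  0.73 -3.06] twist -1.506 j6 1.03 w 0.0379
```

send_rows --motion "1 25 0 -2 0;1 25 0 -2 0;1 25 0 -2 0;1 25 0 -2 0;1 25 0 -2 0"

```text
clock: 3.0
eef_pos: [0.4526, -0.0261, 0.1895]
tool_rot: [0.709, 0.705, 0.0, 0.0]
ft_force: [1.3, -0.7, 0.3]
grip_width: 0.0377
grasp_force: 60.2
```

send_rows --motion "1 25 0 0 0;1 25 0 0 0;1 25 0 0 0;1 25 0 0 0;1 25 0 0 0"

```text
clock: 3.5
eef_pos: [0.454, 0.2242, 0.1893]
tool_rot: [0.709, 0.705, 0.0, 0.0]
ft_force: [1.4, -0.3, 0.3]
grip_width: 0.0381
grasp_force: 43.3
```

```bash
python3 -c "
from h import *
go([.46,.337,.04])"
```

```text
t 3.5 eef [0.454  0.2242 0.1893] shift [11.29  0.54 14.93] twist 0 j6 2.04 w 0.0381
```

send_rows --motion "1 11.3 0.5 0 0;1 11.3 0.5 0 0;1 11.3 0.5 0 0;1 11.3 0.5 0 0;1 11.3 0.5 4 0"

```text
clock: 4.0
eef_pos: [0.4635, 0.3369, 0.154]
tool_rot: [0.709, 0.705, 0.005, 0.001]
ft_force: [0.9, -0.3, -0.4]
grip_width: 0.0377
grasp_force: 61.8
```

send_rows --motion "1 0 0 4.5 0;1 0 0 9 0;1 0 0 12 0;1 0 0 13 0;1 0 0 13 0"

```text
clock: 4.5
eef_pos: [0.4594, 0.3328, 0.0181]
tool_rot: [0.71, 0.704, -0.002, -0.0]
ft_force: [-0.5, 0.2, 0.2]
grip_width: 0.038
grasp_force: 61.8
```

```bash
python3 -c "
from h import *
go([.46,.337,.014]); print(bot.get_obs()['grasp_force'],bot.get_obs()['ft_force'])"
```

```text
t 4.5 eef [0.4594 0.3328 0.0181] shift [0.42 0.06 0.41] twist 0 j6 2.21 w 0.038
61.79931163787842 [-0.46349741  0.20024528  0.19505623]
```

Lower a touch, release, then rise.

send_rows --motion "1 0.3 0 0.3 0;1 0.3 0 0.3 0;-0.4 0.3 0 0.3 0;-0.4 0.3 0 0.3 0;-0.4 0.3 0 0.3 0"

```text
clock: 5.0
eef_pos: [0.4606, 0.3384, 0.017]
tool_rot: [0.709, 0.705, 0.001, 0.0]
ft_force: [0.1, 1.4, -0.8]
grip_width: 0.0594
grasp_force: 0.0
```

send_rows --motion "-0.4 0 0 0 0;-0.4 0 0 0 0;-0.4 0 0 -5 0;-0.4 0 0 -10 0;-0.4 0 0 -15 0"

```text
clock: 5.5
eef_pos: [0.4597, 0.3377, 0.1674]
tool_rot: [0.709, 0.705, -0.001, -0.0]
ft_force: [1.0, 0.5, -1.1]
grip_width: 0.0595
grasp_force: 0.0
```

```bash
python3 - <<'E'
from h import *
im=snap('top','top1'); 
for d in boxes_of('top','spacer1_mid')[:3]: print(d['conf'],d['rect'],at('top',*d['rect'][:2],.02))
for u,v in((243,226),(284,266),(240,300),(282,303)):
    try: print(np.round(fitL(im,'top',u,v),4))
    except Exception as e: print(e)
snap('side','side1')
E
```

```text
[0.6408 0.1313 6.2897 0.088 ]
[0.5565 0.0707 3.095  0.0801]
[0.4776 0.1349 6.2524 0.07  ]
[0.4732 0.0757 3.2591 0.0779]
```

View pics/side1.png

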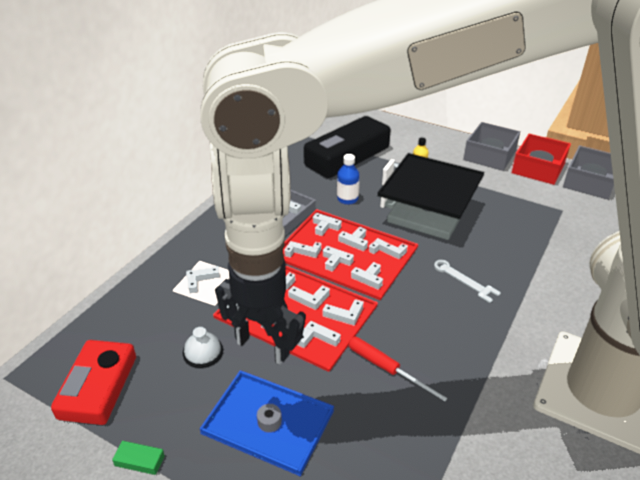

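The spacer sits in the tray at (269,416) and the pan is empty. Next come the L brackets, starting with the one at (0.473,0.076).

```bash
python3 -c "
from h import *
go([.475,.0758,.10],3.259+np.pi/2)"
```

```text
t 5.7 eef [0.4627 0.3399 0.171 ] shift [-26.44   1.33   6.95] twist 1.447 j6 2.21 w 0.0596
```

send_rows --motion "0.1 -26.4 1.3 0 -1.69;0.1 -26.4 1.3 0 -1.69;0.1 -26.4 1.3 0 -1.69;0.1 -26.4 1.3 0 -1.69;0.1 -26.4 1.3 0 -1.69"

```text
clock: 6.15
eef_pos: [0.4694, 0.1057, 0.1647]
tool_rot: [0.426, 0.905, -0.001, -0.001]
ft_force: [0.0, -0.1, -0.8]
grip_width: 0.0383
grasp_force: 0.0
```

```bash
python3 -c "
from h import *
go([.475,.0758,.06],3.259+np.pi/2)"
```

```text
t 6.2 eef [0.4694 0.1057 0.1647] shift [-2.68 -1.45 10.47] twist -0.997 j6 1.1 w 0.0383
```

send_rows --motion "0.1 -2.7 -1.5 3 -0.997;0.1 -2.7 -1.5 7 -0.997;0.1 -2.7 -1.5 7 -0.997;0.1 -2.7 -1.5 7 -0.997;0.1 -2.7 -1.5 7 -0.997"

```text
clock: 6.65
eef_pos: [0.4744, 0.0768, 0.0941]
tool_rot: [0.065, 0.998, -0.0, -0.002]
ft_force: [-0.2, -0.4, 0.3]
grip_width: 0.0382
grasp_force: 0.0
```

```bash
python3 -c "
from h import *
go([.475,.0758,.06],3.259+np.pi/2)"
```

```text
t 6.7 eef [0.4744 0.0768 0.0941] shift [-0.08 -0.09  3.41] twist -0.248 j6 0.29 w 0.0382
```

send_rows --motion "0.1 0 0 2 -0.248;0.1 0 0 5 -0.248;0.1 0 0 7.5 -0.248;0.1 0 0 8.6 -0.248;0.1 0 0 8.6 -0.248"

```text
clock: 7.15
eef_pos: [0.4736, 0.0769, 0.0079]
tool_rot: [-0.056, 0.998, -0.0, -0.003]
ft_force: [0.5, 0.1, -0.3]
grip_width: 0.0386
grasp_force: 0.0
```

```bash
python3 -c "
from h import *
go([.475,.0758,.007],3.259+np.pi/2);print(bot.get_obs()['ft_force'])"
```

```text
t 7.2 eef [0.4736 0.0769 0.0079] shift [-0.13 -0.12  0.09] twist -0.005 j6 0.05 w 0.0386
[ 0.47081494  0.10529186 -0.2601275 ]
```

send_rows --motion "0.1 -0.1 -0.1 0 0;1 -0.1 -0.1 0 0;1 -0.1 -0.1 0 0;1 -0.1 -0.1 0 0;1 -0.1 -0.1 0 0"

```text
clock: 7.65
eef_pos: [0.4786, 0.0766, 0.0117]
tool_rot: [-0.056, 0.998, 0.0, 0.002]
ft_force: [0.1, -0.2, 5.4]
grip_width: 0.0161
grasp_force: 60.2
```

send_rows --motion "1 0 0 0 0;1 0 0 -3 0;1 0 0 -8 0;1 0 0 -13 0;1 0 0 -18 0"

```text
clock: 8.15
eef_pos: [0.4764, 0.0763, 0.1919]
tool_rot: [-0.056, 0.998, -0.0, -0.0]
ft_force: [1.2, 0.9, -1.9]
grip_width: 0.0161
grasp_force: 59.3
```

```bash
python3 -c "
from h import *
go([.499,-.278,.19],np.pi/2+.04);o=bot.get_obs();print(o['ft_force'],o['grasp_force'])"
```

```text
t 8.2 eef [0.4764 0.0763 0.1919] shift [  1.72 -35.46   0.2 ] twist 0.072 j6 0.05 w 0.0161
[ 1.17957675  0.85360496 -1.91734143] 59.304794669151306
```

send_rows --motion "1 0.8 -18 0 0.07;1 0.8 -18 0 0.07;1 0.8 -18 0 0.07;1 0.8 -18 0 0.07;1 0.8 -18 0 0.07"

```text
clock: 8.65
eef_pos: [0.4892, -0.107, 0.1901]
tool_rot: [-0.018, 1.0, -0.001, -0.0]
ft_force: [-0.2, 0.3, -1.5]
grip_width: 0.0161
grasp_force: 59.4
```

send_rows --motion "1 1 -17.5 0 0;1 1 -17.5 0 0;1 1 -17.5 0 0;1 1 -17.5 0 0;1 1 -17.5 5 0"

```text
clock: 9.15
eef_pos: [0.492, -0.2847, 0.1465]
tool_rot: [-0.019, 1.0, -0.005, 0.007]
ft_force: [2.2, -0.2, -3.1]
grip_width: 0.0161
grasp_force: 59.6
```

```bash
python3 -c "
from h import *
go([.499,-.278,.096],np.pi/2+.04);o=bot.get_obs();print(o['ft_force'],o['grasp_force'])"
```

```text
t 9.2 eef [ 0.492  -0.2847  0.1465] shift [-0.65  0.69  5.05] twist -0.002 j6 -0.56 w 0.0161
[ 2.19452841 -0.20576648 -3.14133937] 59.599488973617554
```

send_rows --motion "1 -0.4 0.3 3 0;1 -0.4 0.3 4.4 0;1 -0.4 0.3 4.4 0;1 -0.4 0.3 4.4 0;1 -0.4 0.3 4.4 0"

```text
clock: 9.65
eef_pos: [0.4918, -0.2756, 0.0978]
tool_rot: [-0.021, 1.0, -0.001, 0.001]
ft_force: [0.4, -0.1, -2.0]
grip_width: 0.016
grasp_force: 59.6
```

send_rows --motion "0.1 0 0 0 0;0.1 0 0 0 0;0.1 0 0 0 0;0.1 0 0 -4 0;0.1 0 0 -9 0"

```text
clock: 10.15
eef_pos: [0.4888, -0.2744, 0.1849]
tool_rot: [-0.021, 1.0, 0.002, -0.003]
ft_force: [1.6, -0.1, 0.3]
grip_width: 0.0386
grasp_force: 0.0
```

```bash
python3 -c "
from h import *
go([.555,.0706,.10],3.092+np.pi/2)
im=snap('top','top2');snap('side','side2')
s=cv2.imread('pics/side2.png'); cv2.imwrite('pics/s2.png',cv2.resize(s[100:320,180:500],(800,550)))
for u,v in((243,226),(284,266),(240,300)): print(np.round(fitL(im,'top',u,v),4))"
```

```text
t 10.2 eef [ 0.4888 -0.2744  0.1849] shift [-8.11 34.17  8.56] twist 0.092 j6 -0.55 w 0.0386
[0.6407 0.1314 6.2887 0.0906]
[0.5565 0.0707 3.0951 0.089 ]
[ 0.4772  0.1346 -0.0399  0.0765]
```

View pics/s2.png

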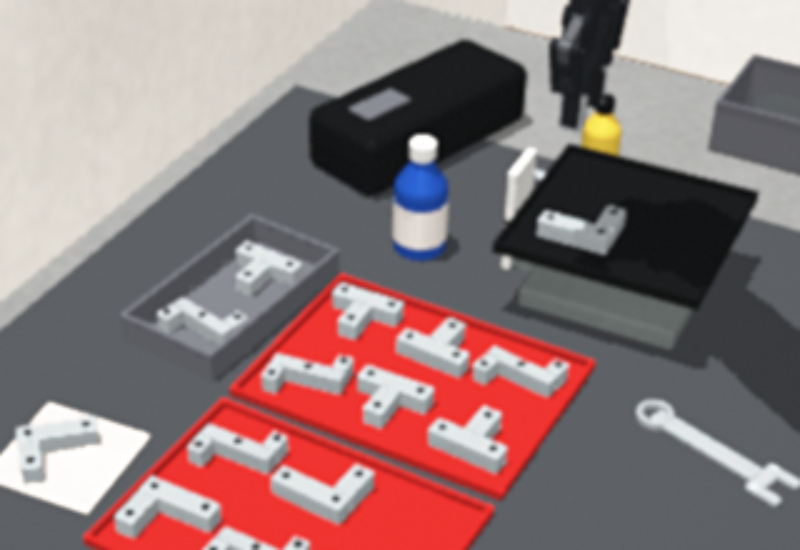

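The first L is down on the pan, and the remaining Ls are unmoved. Next is the one at (0.557,0.071).

send_rows --motion "0.1 -4 17 0 0.09;0.1 -4 17 0 0.09;0.1 -4 17 0 0.09;0.1 -4 17 0 0.09;0.1 -4 17 0 0.09"

```text
clock: 10.75
eef_pos: [0.5241, -0.1007, 0.1865]
tool_rot: [0.021, 1.0, 0.0, 0.0]
ft_force: [0.1, -0.7, -0.9]
grip_width: 0.0383
grasp_force: 0.0
```

```bash
python3 -c "
from h import *
go([.5585,.0708,.06],3.095+np.pi/2)"
```

```text
t 10.8 eef [ 0.5241 -0.1007  0.1865] shift [-2.7  17.27 12.67] twist 0.004 j6 -0.15 w 0.0383
```

send_rows --motion "0.1 -2.7 17.3 0 0;0.1 -2.7 17.3 0 0;0.1 -2.7 17.3 3 0;0.1 -2.7 17.3 8 0;0.1 -2.7 17.3 12.7 0"

```text
clock: 11.25
eef_pos: [0.5613, 0.0681, 0.0735]
tool_rot: [0.022, 1.0, 0.001, 0.003]
ft_force: [1.0, -0.9, -1.0]
grip_width: 0.0377
grasp_force: 0.0
```

```bash
python3 -c "
from h import *
go([.5585,.0708,.010],3.095+np.pi/2)"
```

```text
t 11.2 eef [0.5613 0.0681 0.0735] shift [0.33 0.25 6.34] twist 0.002 j6 0.17 w 0.0377
```

send_rows --motion "0.1 0 0.1 0 0;0.1 0 0.1 3 0;0.1 0 0.1 4.8 0;0.1 0 0.1 4.8 0;0.1 0 0.1 4.8 0"

```text
clock: 11.75
eef_pos: [0.5597, 0.066, 0.0267]
tool_rot: [0.025, 1.0, 0.0, 0.001]
ft_force: [0.3, 0.1, 0.5]
grip_width: 0.0385
grasp_force: 0.0
```

```bash
python3 -c "
from h import *
go([.5585,.0708,.010],3.095+np.pi/2);print(bot.get_obs()['ft_force'])"
```

```text
t 11.8 eef [0.5597 0.066  0.0267] shift [0.15 0.47 1.67] twist -0.003 j6 0.17 w 0.0385
[0.26369773 0.13676796 0.54758276]
```

send_rows --motion "0.1 0.1 0.5 0 0;0.1 0.1 0.5 0 0;0.1 0.1 0.5 1.6 0;0.1 0.1 0.5 1.6 0;0.1 0.1 0.5 1.6 0"

```text
clock: 12.25
eef_pos: [0.5577, 0.0721, 0.0093]
tool_rot: [0.024, 1.0, -0.0, -0.0]
ft_force: [-0.1, 0.1, 0.3]
grip_width: 0.0383
grasp_force: 0.0
```

send_rows --motion "0.1 0 0 0 0;1 0 0 0 0;1 0 0 0 0;1 0 0 0 0;1 0 0 0 0"

```text
clock: 12.75
eef_pos: [0.5583, 0.0721, 0.0096]
tool_rot: [0.024, 1.0, 0.0, 0.001]
ft_force: [-1.0, -0.1, 5.1]
grip_width: 0.0162
grasp_force: 61.3
```

send_rows --motion "1 0 0 0 0;1 0 0 -3 0;1 0 0 -8 0;1 0 0 -13 0;1 0 0 -18 0"

```text
clock: 13.25
eef_pos: [0.5568, 0.072, 0.1897]
tool_rot: [0.024, 1.0, -0.0, -0.001]
ft_force: [1.0, 0.2, -1.7]
grip_width: 0.0161
grasp_force: 60.3
```

```bash
python3 -c "
from h import *
go([.409,-.278,.18],np.pi/2+.04);o=bot.get_obs();print(o['ft_force'],o['grasp_force'])"
```

```text
t 13.2 eef [0.5568 0.072  0.1897] shift [ 13.09 -35.66   1.  ] twist -0.088 j6 0.18 w 0.0161
[ 0.97966383  0.2463607  -1.72971087] 60.323084592819214
```

send_rows --motion "1 7 -18 0 -0.09;1 7 -18 0 -0.09;1 7 -18 0 -0.09;1 7 -18 0 -0.09;1 7 -18 0 -0.09"

```text
clock: 13.75
eef_pos: [0.4763, -0.1084, 0.1882]
tool_rot: [-0.018, 1.0, -0.001, -0.001]
ft_force: [0.3, 0.6, -1.9]
grip_width: 0.0164
grasp_force: 60.3
```

```bash
python3 -c "
from h import *
go([.409,-.278,.12],np.pi/2+.04);o=bot.get_obs();print(o['ft_force'],o['grasp_force'])"
```

```text
t 13.8 eef [ 0.4763 -0.1084  0.1882] shift [  7.3  -16.71   6.86] twist -0.005 j6 -0.26 w 0.0164
[ 0.25187547  0.57061739 -1.8544271 ] 60.328402519226074
```

send_rows --motion "1 7.3 -16.7 0 0;1 7.3 -16.7 0 0;1 7.3 -16.7 0 0;1 7.3 -16.7 4 0;1 7.3 -16.7 6 0"

```text
clock: 14.25
eef_pos: [0.4115, -0.2769, 0.1266]
tool_rot: [-0.018, 1.0, -0.0, -0.001]
ft_force: [-0.5, 0.7, -1.9]
grip_width: 0.0162
grasp_force: 60.3
```

send_rows --motion "1 0 0 0 0;1 0 0 0 0;1 0 0 1 0;1 0 0 2.5 0;1 0 0 2.5 0"

```text
clock: 14.75
eef_pos: [0.4132, -0.273, 0.1029]
tool_rot: [-0.022, 1.0, 0.001, -0.001]
ft_force: [-1.4, -0.5, -2.7]
grip_width: 0.016
grasp_force: 60.3
```

```bash
python3 -c "
from h import *
go([.409,-.278,.082],np.pi/2+.04);o=bot.get_obs();print(o['ft_force'],o['grasp_force'])"
```

```text
t 14.8 eef [ 0.4132 -0.273   0.1029] shift [ 0.44 -0.48  2.09] twist 0.004 j6 -0.63 w 0.016
[-1.352429   -0.53705342 -2.71003966] 60.322043895721436
```

send_rows --motion "1 0.3 -0.3 1 0;1 0.3 -0.3 2 0;1 0.3 -0.3 2 0;1 0.3 -0.3 2 0;1 0.3 -0.3 2 0"

```text
clock: 15.25
eef_pos: [0.4107, -0.2776, 0.0841]
tool_rot: [-0.021, 1.0, -0.0, 0.0]
ft_force: [-0.7, -0.4, -2.1]
grip_width: 0.0166
grasp_force: 60.3
```

send_rows --motion "0.1 0 0 0 0;0.1 0 0 0 0;0.1 0 0 0 0;0.1 0 0 -4 0;0.1 0 0 -9 0"

```text
clock: 15.75
eef_pos: [0.4087, -0.2762, 0.1726]
tool_rot: [-0.021, 1.0, 0.002, -0.003]
ft_force: [1.3, -1.6, 0.5]
grip_width: 0.0385
grasp_force: 0.0
```

```bash
python3 -c "
from h import *
im=snap('top','top3');snap('side','side3')
s=cv2.imread('pics/side3.png'); cv2.imwrite('pics/s3.png',cv2.resize(s[100:320,180:500],(800,550)))
go([.4755,.1348,.18],-.035+np.pi/2)
for u,v in((243,226),(240,300)): print(np.round(fitL(im,'top',u,v),4))"
```

```text
t 15.8 eef [ 0.4143 -0.2801  0.1808] shift [-7.86 41.2  -0.17] twist 0.077 j6 -0.64 w 0.0383
[ 0.6405  0.1316 -0.0011  0.0887]
[ 0.4773  0.1348 -0.045   0.0732]
```

View pics/s3.png

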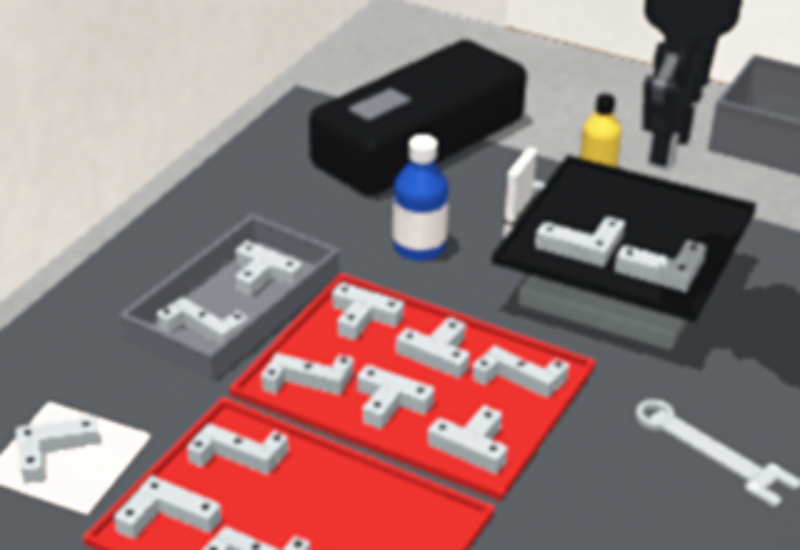

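The pan now holds two Ls and has sunk further. The third is at (0.477,0.135).

send_rows --motion "0.1 -3.9 20.5 0 0.08;0.1 -3.9 20.5 0 0.08;0.1 -3.9 20.5 0 0.08;0.1 -3.9 20.5 0 0.08;0.1 -3.9 20.5 0 0.08"

```text
clock: 16.35
eef_pos: [0.4411, -0.0668, 0.1739]
tool_rot: [0.016, 1.0, 0.001, 0.0]
ft_force: [-0.1, -0.3, 0.6]
grip_width: 0.0385
grasp_force: 0.0
```

```bash
python3 -c "
from h import *
go([.4753,.1349,.06],-.042+np.pi/2)"
```

```text
t 16.4 eef [ 0.4411 -0.0668  0.1739] shift [-2.78 20.25 11.42] twist 0.011 j6 -0.12 w 0.0385
```

send_rows --motion "0.1 -2.8 20.2 0 0.01;0.1 -2.8 20.2 0 0.01;0.1 -2.8 20.2 0 0.01;0.1 -2.8 20.2 0 0.01;0.1 -2.8 20.2 4 0.01"

```text
clock: 16.85
eef_pos: [0.4825, 0.1358, 0.1383]
tool_rot: [0.021, 1.0, 0.003, 0.007]
ft_force: [1.1, -0.2, -0.9]
grip_width: 0.0382
grasp_force: 0.0
```

send_rows --motion "0.1 0 0 4 0;0.1 0 0 7.4 0;0.1 0 0 7.4 0;0.1 0 0 7.4 0;0.1 0 0 7.4 0"

```text
clock: 17.35
eef_pos: [0.4783, 0.1298, 0.0618]
tool_rot: [0.024, 1.0, 0.0, 0.002]
ft_force: [0.4, -0.0, 0.9]
grip_width: 0.0387
grasp_force: 0.0
```

```bash
python3 -c "
from h import *
go([.4753,.1349,.009],-.042+np.pi/2)"
```

```text
t 17.4 eef [0.4783 0.1298 0.0618] shift [0.34 0.49 5.27] twist -0.007 j6 0.31 w 0.0387
```

send_rows --motion "0.1 0.3 0.4 2 0;0.1 0.3 0.4 4 0;0.1 0.3 0.4 5.2 0;0.1 0.3 0.4 5.2 0;0.1 0.3 0.4 5.2 0"

```text
clock: 17.85
eef_pos: [0.4745, 0.134, 0.0088]
tool_rot: [0.024, 1.0, 0.0, 0.001]
ft_force: [0.0, -0.2, 0.1]
grip_width: 0.0384
grasp_force: 0.0
```

send_rows --motion "0.1 0 0 0 0;1 0 0 0 0;1 0 0 0 0;1 0 0 0 0;1 0 0 0 0"

```text
clock: 18.35
eef_pos: [0.4745, 0.1344, 0.0089]
tool_rot: [0.024, 1.0, 0.0, 0.001]
ft_force: [-0.8, 0.4, 5.9]
grip_width: 0.0165
grasp_force: 60.2
```

send_rows --motion "1 0 0 0 0;1 0 0 -3 0;1 0 0 -8 0;1 0 0 -13 0;1 0 0 -18 0"

```text
clock: 18.85
eef_pos: [0.4727, 0.1337, 0.1892]
tool_rot: [0.024, 1.0, -0.0, -0.001]
ft_force: [2.4, 0.7, -3.1]
grip_width: 0.0164
grasp_force: 59.2
```

```bash
python3 -c "
from h import *
go([.452,-.382,.18],np.pi/2+.04);o=bot.get_obs();print(o['ft_force'],o['grasp_force'])"
```

```text
t 18.9 eef [0.4727 0.1337 0.1892] shift [ -0.4  -51.61   0.95] twist -0.088 j6 0.32 w 0.0164
[ 2.43269593  0.66403704 -3.09258752] 59.184327721595764
```

send_rows --motion "1 0 -25 0 -0.088;1 0 -25 0 -0.088;1 0 -25 0 -0.088;1 0 -25 0 -0.088;1 0 -25 0 -0.088"

```text
clock: 19.35
eef_pos: [0.4608, -0.1175, 0.1877]
tool_rot: [-0.02, 1.0, 0.0, -0.0]
ft_force: [1.9, -0.2, -1.6]
grip_width: 0.0163
grasp_force: 59.3
```

```bash
python3 -c "
from h import *
go([.452,-.378,.14],np.pi/2+.04);o=bot.get_obs();print(o['ft_force'],o['grasp_force'])"
```

```text
t 19.4 eef [ 0.4608 -0.1175  0.1877] shift [  1.93 -26.     4.77] twist 0.001 j6 -0.29 w 0.0163
[ 1.92027708 -0.16287039 -1.56844651] 59.284241795539856
```

send_rows --motion "1 1.9 -26 0 0;1 1.9 -26 0 0;1 1.9 -26 0 0;1 1.9 -26 0 0;1 1.9 -26 0 0"

```text
clock: 19.85
eef_pos: [0.4526, -0.3674, 0.1873]
tool_rot: [-0.02, 1.0, 0.0, -0.0]
ft_force: [1.0, 0.2, -2.3]
grip_width: 0.0163
grasp_force: 59.3
```

send_rows --motion "1 0 -0.6 0 0;1 0 -0.6 0 0;1 0 -0.6 3 0;1 0 -0.6 6 0;1 0 -0.6 7.5 0"

```text
clock: 20.35
eef_pos: [0.4523, -0.3683, 0.1099]
tool_rot: [-0.021, 1.0, 0.002, -0.002]
ft_force: [0.0, -0.3, -2.0]
grip_width: 0.0162
grasp_force: 59.4
```

```bash
python3 -c "
from h import *
go([.452,-.378,.07],np.pi/2+.04);o=bot.get_obs();print(o['ft_force'],o['grasp_force'])"
```

```text
t 20.4 eef [ 0.4523 -0.3683  0.1099] shift [ 0.05 -0.98  3.99] twist 0.002 j6 -0.73 w 0.0162
[ 0.03137096 -0.26095947 -1.96994477] 59.40390765666962
```

send_rows --motion "1 0 -0.7 0 0;1 0 -0.7 2 0;1 0 -0.7 3.8 0;1 0 -0.7 3.8 0;1 0 -0.7 3.8 0"

```text
clock: 20.85
eef_pos: [0.4545, -0.3784, 0.0759]
tool_rot: [-0.021, 1.0, -0.0, 0.0]
ft_force: [0.2, -0.1, -1.0]
grip_width: 0.0163
grasp_force: 59.4
```

```bash
python3 -c "
from h import *
go([.452,-.378,.068],np.pi/2+.04);o=bot.get_obs();print(o['ft_force'],o['grasp_force'])"
```

```text
t 20.9 eef [ 0.4545 -0.3784  0.0759] shift [0.25 0.05 0.79] twist 0.001 j6 -0.74 w 0.0163
[ 0.22706659 -0.118123   -1.04038213] 59.40503776073456
```

send_rows --motion "1 0 0 0.5 0;1 0 0 0.5 0;0.1 0 0 0.5 0;0.1 0 0 0.5 0;0.1 0 0 0.5 0"

```text
clock: 21.35
eef_pos: [0.4543, -0.379, 0.0705]
tool_rot: [-0.02, 1.0, -0.0, 0.001]
ft_force: [0.1, 1.0, 1.2]
grip_width: 0.0386
grasp_force: 0.0
```

send_rows --motion "0.1 0 0 -3 0;0.1 0 0 -8 0;0.1 0 0 -13 0;0.1 0 0 -13 0;0.1 0 0 -13 0"

```text
clock: 21.85
eef_pos: [0.4549, -0.3795, 0.202]
tool_rot: [-0.02, 1.0, -0.002, 0.002]
ft_force: [-0.6, 0.1, -0.2]
grip_width: 0.0381
grasp_force: 0.0
```

```bash
python3 -c "
from h import *
im=snap('top','top4');snap('side','side4')
s=cv2.imread('pics/side4.png'); cv2.imwrite('pics/s4.png',cv2.resize(s[130:260,340:500],(720,585)))
go([.6505,.2775,.20])"
```

```text
t 21.9 eef [ 0.4533 -0.3781  0.1986] shift [-22.33  64.72  -0.08] twist 0 j6 -0.74 w 0.0388
```

View pics/s4.png

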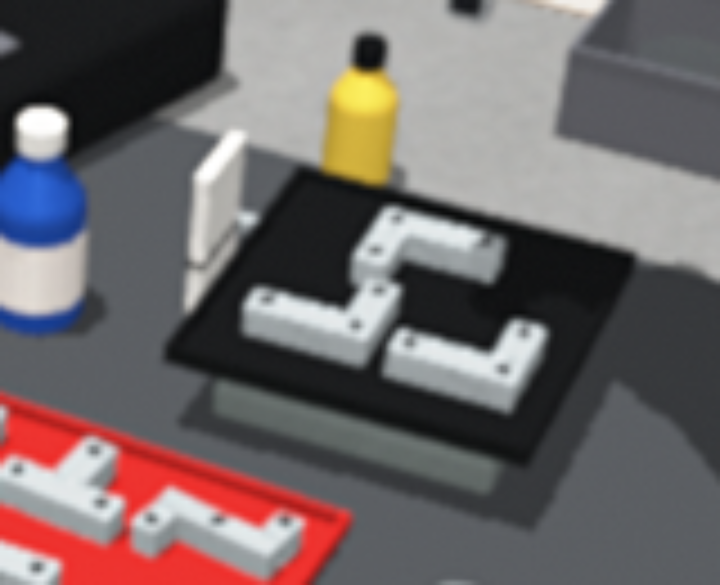

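All three Ls lie flat inside the pan. I'll verify the sink numerically while heading to the bell.

send_rows --motion "1 -8 23 0 0;1 -8 23 0 0;1 -8 23 0 0;1 -8 23 0 0;1 -8 23 0 0"

```text
clock: 22.45
eef_pos: [0.5236, -0.143, 0.1975]
tool_rot: [-0.02, 1.0, 0.001, -0.002]
ft_force: [0.5, -0.9, -1.0]
grip_width: 0.0002
grasp_force: 0.0
```

send_rows --motion "1 -8 23 0 0;1 -8 23 0 0;1 -8 23 0 0;1 -8 23 0 0;1 -8 23 0 0"

```text
clock: 22.95
eef_pos: [0.5944, 0.0898, 0.1973]
tool_rot: [-0.021, 1.0, -0.0, -0.002]
ft_force: [-0.1, -0.4, 1.4]
grip_width: 0.0
grasp_force: 0.0
```

```bash
python3 -c "
from h import *
for z in (.092,.079,.065,.052,.046,.04): print(z,px('side',[.354,-.2355,z]).round(1))
im=snap('top','top5')
print(np.round(fitL(im,'top',243,226),4))
go([.6505,.2775,.11])"
```

```text
0.092 [460.4 215.5]
0.079 [459.5 220.3]
0.065 [458.6 225.5]
0.052 [457.7 230.3]
0.046 [457.3 232.5]
0.04 [456.9 234.6]
[0.6557 0.1472 1.5467 0.8508]
t 23.0 eef [0.5959 0.0964 0.1969] shift [-6.34 17.79  8.75] twist 0 j6 0.11 w -0.0005
```

The pan has sunk about 39 mm, which is right. Now the bell.

send_rows --motion "1 -6.3 17.8 0 0;1 -6.3 17.8 0 0;1 -6.3 17.8 0 0;1 -6.3 17.8 0 0;1 -6.3 17.8 4 0"

```text
clock: 23.5
eef_pos: [0.6555, 0.2753, 0.1636]
tool_rot: [-0.023, 1.0, 0.003, 0.006]
ft_force: [2.2, -0.1, 0.5]
grip_width: 0.0002
grasp_force: 0.0
```

send_rows --motion "1 0 0 3 0;1 0 0 5 0;1 0 0 5 0;1 0 0 5 0;1 0 0 5 0"

```text
clock: 24.0
eef_pos: [0.6519, 0.2678, 0.111]
tool_rot: [-0.02, 1.0, 0.0, 0.001]
ft_force: [-0.0, -0.1, 0.4]
grip_width: -0.0
grasp_force: 0.0
```

```bash
python3 -c "
from h import *
snap('side','side5')
s=cv2.imread('pics/side5.png'); cv2.imwrite('pics/s5.png',cv2.resize(s[250:400,110:310],(720,540)))
go([.6505,.2775,.06])"
```

```text
t 24.1 eef [0.6521 0.2679 0.1115] shift [0.14 0.96 5.15] twist 0 j6 0.35 w 0.0001
```

View pics/s5.png

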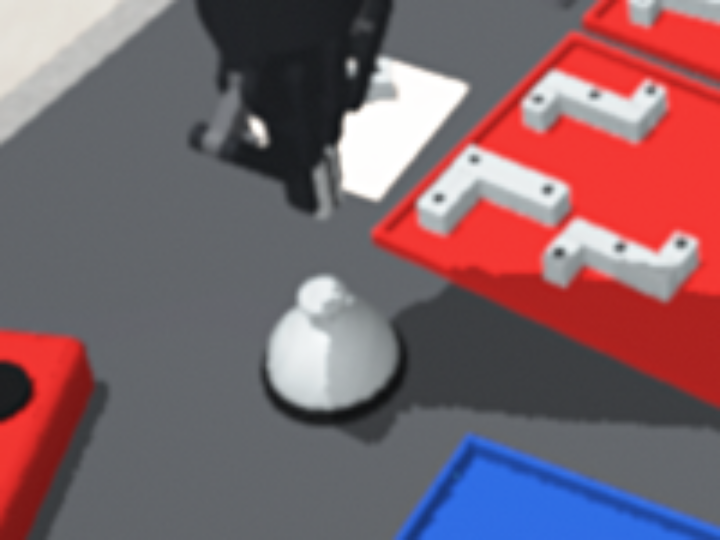

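The plunger head shows at side pixel (200,331), which agrees with (0.65,0.277).

send_rows --motion "1 0.2 0.9 0 0;1 0.2 0.9 1 0;1 0.2 0.9 3 0;1 0.2 0.9 4.5 0;1 0.2 0.9 4.5 0"

```text
clock: 24.55
eef_pos: [0.6466, 0.2762, 0.0615]
tool_rot: [-0.02, 1.0, -0.001, -0.003]
ft_force: [0.2, -0.4, -0.4]
grip_width: -0.0002
grasp_force: 0.0
```

```bash
python3 -c "
from h import *
go([.650,.277,.047]);print(bot.get_obs()['ft_force'])"
```

```text
t 24.6 eef [0.6466 0.2762 0.0615] shift [-0.35  0.07  1.45] twist 0 j6 0.36 w -0.0002
[ 0.24925788 -0.37549552 -0.37395625]
```

send_rows --motion "1 -0.2 0 0.5 0;1 -0.2 0 1 0;1 -0.2 0 1.5 0;1 -0.2 0 1.6 0;1 -0.2 0 1.6 0"

```text
clock: 25.05
eef_pos: [0.6518, 0.2773, 0.0501]
tool_rot: [-0.02, 1.0, 0.001, 0.001]
ft_force: [1.1, 0.4, 3.9]
grip_width: -0.0003
grasp_force: 2.4
```

send_rows --motion "1 0 0 0.2 0;1 0 0 0.3 0;1 0 0 0.4 0;1 0 0 0.4 0;1 0 0 0.4 0"

```text
clock: 25.55
eef_pos: [0.6519, 0.2773, 0.048]
tool_rot: [-0.02, 1.0, 0.001, 0.002]
ft_force: [-1.9, -1.1, 12.1]
grip_width: -0.0001
grasp_force: 5.8
```

send_rows --motion "1 0 0 0.2 0;1 0 0 0.2 0;1 0 0 0.2 0"

```text
clock: 25.85
eef_pos: [0.6519, 0.2774, 0.0479]
tool_rot: [-0.02, 1.0, 0.001, 0.002]
ft_force: [-3.7, -1.9, 19.0]
grip_width: 0.0002
grasp_force: 9.3
```

send_rows --motion "1 0 0 -3 0;1 0 0 -8 0;1 0 0 -13 0;1 0 0 -13 0;1 0 0 -13 0"

```text
clock: 26.35
eef_pos: [0.6516, 0.2771, 0.1749]
tool_rot: [-0.02, 1.0, 0.001, 0.002]
ft_force: [-0.4, -0.3, -0.9]
grip_width: 0.0002
grasp_force: 0.0
```

```bash
python3 -c "
from h import *
snap('side','side6');print(bot.get_obs()['eef_pos'],bot.get_obs()['ft_force'])"
```

```text
[0.65041465 0.27662328 0.1724142 ] [-0.86377731  0.07294236  0.11510481]
```

View pics/side6.png

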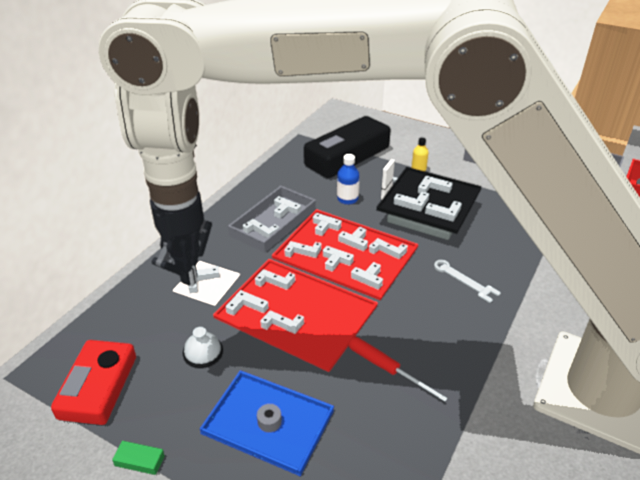

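The spacer is in the tray (269,416), three Ls are on the pan (430,198), the other brackets are still in the bins, and the plunger is up at (200,331). Handing in.

```bash
python3 -c "
from h import *
print(workorder.job_done())"
```

```text
the job is handed in; nothing more can be done
None
```

The job is handed in, though no verdict came back: the one spacer is in the blue tray, three L brackets hold the pan about 39 mm down (at the mark), and the bell was pressed to its stop and let go.

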